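Feel for the release notch on the tube loader

ROBOT

A 6-joint arm with a two-finger parallel gripper is mounted at the origin on the work surface. World frame = base frame: x ahead of the robot, y to its left, z up, the work surface at z = 0. Lengths are in m, angles in degrees, forces in N, time in s.
With the tool pointing down it reaches from about 0.375 to 0.975 m from the base axis. Payload 3.8 kg.
Tool frame: the origin (TCP) lies midway between the tips of the shut fingers; the grasp point (between the pads) lies 19 mm behind it; x points along the fingers, y is the direction in which the jaws open and shut, and the axes are right-handed (so a half turn about x gives the same grasp; the last joint's range is limited). The gripper opens to 88 mm and grips with 3 to 60 N. Pads are 18 mm wide; open, the fingers measure 123 mm over their backs; the gripper's body (75 mm by 187 mm) begins 45 mm behind the grasp point.
Start: joints at [-67.03, 15.12, 91.902, -0, 72.978, -2.114], TCP at [0.286, -0.611, 0.239] pointing down, gripper open.
Joint ranges: [-150.88, 150.88], [-54.13, 125.18], [17.81, 147.31], [-75.09, 255.09], [0, 152.58], [-146.25, 146.25]. Speed limits (degrees/s): [147.25, 147.25, 180, 180, 180, 180].

INTERFACE

Orientations are given as a 3x3 rotation matrix whose columns are the frame's x, y, z axes.
In Python, from rig import * gives the robot as it stands.
- The arm moves only by the tool jog_arm, never from a script. Its argument "moves" is a list that holds one entry, the list of rows, each a list of 5 numbers: the shift along the world's x, y, z normalised to -1 to 1, where 1 is 0.4 m, then the turn about the world's z normalised to -1 to 1, where 1 is 180 degrees, then the gripper's target within -1 to 1 (fully open at 1, half-way at 0, shut at -1). In form: [[[tx, ty, tz, spin, fingers], ...]]. A call has 1 to 20 rows; each row is the pose to reach, as a shift and turn from the pose measured when the call began, turning the shorter way round; what a row does not reach only later rows make up. A row lasts 1/12 s, in which the tool goes at most 41.7 mm and 7.16 degrees, less where a joint would pass 70% of its speed; a pose out of reach is approached as far as the arm can. A call with a number of a shift or a turn outside -1 to 1 is refused whole. A call with a gripper value outside its range is refused whole. The fingers move at their own pace and stop on an object; "squeeze" is the grip in N (left out, the last holds). Time passes only in rows, so rows that repeat a pose let the fingers close. It gives the time, the measured TCP pose, the force and the opening at its end, in the units of the state.
- observe(): the state, without advancing time (a new reading comes with each control period).
- snapshot(name): name is "scene" or "top" or "wrist"; returns a dict with "frame" (480x640x3 uint8, red, green, blue), "fx", "fy", "cx", "cy" (pixels), "cam_to_world" (4x4, takes a point from camera to world coordinates). Camera axes: x right, y down, z forward; pixel columns grow to the right and rows downward; lengths in m; the calibration is good to about 2 mm. A picture is of the moment at which its call begins. There is no depth.
- close_job(): hands the job in, once; it reports no verdict.
Trained networks look in the newest picture that a camera, given by its name, has taken for a name from the list of things; names that differ only in an ending like _2 or _b are one class to them, and where a whole thing is asked for, a point or a joint stands for the part that bears it (a point fixed in the world has none). Each returns a list of dicts, best first, with "score" (0 to 1); they miss things now and then, are a little off and sometimes report something else, mostly with a low value. They report only what shows in the picture. A call takes as long as a camera call.
- recognise(target, camera): "position" ([x, y, z] in m, in world coordinates, good to about 4 mm: the middle of the surface that is visible of it).
- silhouettes(target, camera): "mask" (480x640 bool, what is visible of it).
The state is a dict: "t": time; "joints": joint angles; "joint_vel": joint speeds; "joint_efforts": joint torques, N m; "tool_pos": TCP position; "ee_rot": TCP orientation; "contact_force": force on the tool from outside, world axes, zero at the start; "ft_torque": the same for the moment, N m; "grip_width": finger opening in m.
Only numpy, scipy, OpenCV 4.12 (cv2) and the standard library are available. Lean on these libraries where they do the work, as an engineer would, in place of code of your own. Each camera call takes 0.05 s, during which the arm holds its last target.

TASK

Unlock the tube loader's lane. Touch a fingertip to the low lead-in block at one end of the white rail and feel along the rail's top edge from there until you find the notch, then press the release pad inside the notch fully down, so that it stays down and the steel stop pin sinks; take the hand away. Do it with the fingertips only: do not touch the stop pin, and leave the tube rack, the bottle and the jar undisturbed.

Things in the scene. Friction and masses are not known exactly. Their poses are not given: they have to be found in the camera images.
- dock: Fixed white loading dock: base plate 10 mm thick, 190 mm in x (from -25 to +165 mm of its origin) by 444 mm in y. Origin on the table under the middle of the rail (z = 0); its x points from the rail to the rack lane, y along the rail, z up
- rail_mid (a point): Middle of the rail's flat top, 60 mm above the table. The rail is a straight white bar along the dock's y, 40 mm wide, exposed 154 mm either way of this point, between two end blocks, its top level but for the one notch. A fascia 4 mm thick, as high as the rail, lines its far (+x) side, 20 to 24 mm from here
- rail_far (a point): End of the exposed rail top at the dock's +y side, 154 mm from rail_mid. The notch's place is not given: its centre is anywhere up to 110 mm either way of rail_mid along the rail; find it by touch, or by looking closely from above (same white plastic)
- release (a joint): Travel of the release pad in the notch, m: 0 up, 0.008 fully down. Notch: 34 mm along the rail, cut across its 40 mm width (open to -x, closed by the fascia). Pad: 33 mm along the rail by 38 mm, top 12 mm below the rail top when up, 20 mm when down; slides straight down against about 4 N of friction, no spring, stays where left; press with 8 to 15 N
- lead: Lead-in block, the LOWER of the two fixed white end blocks of the rail: 46 mm in x by 60 mm in y, flat top 63 mm above the table (3 mm above the rail top). Origin at the centre of its underside, 10 mm above the table; axes as the dock's. Its centre is on the rail line, 184 mm from the middle, at the dock's -y or +y end: this changes from start to start
- tail: End stop, the TALLER white end block: same plan as the lead-in block, its top 78 mm above the table. Origin as for the lead-in block; it stands at the other end of the rail
- lane (a point): Middle of the rack lane's floor, 10 mm above the table, 115 mm beyond the rail's middle line; the lane runs along the dock's y, 52 mm wide between side walls 26 mm above the table
- pin: Steel stop pin in the lane, 12 mm in diameter, 85 mm from the lane's middle towards the dock's +y. Origin on its axis, 10 mm above the table while up (its top 38 mm above the table); it is linked to the release pad and sinks 2.5 mm for each mm the pad goes down, 20 mm in all. Do not touch it
- rack: Loose white tube rack standing in the lane, 36 mm in x by 190 mm in y, 72 mm high, with three grey-capped tubes whose tops are 100 mm above the rack's underside (110 mm above the table). Origin at the centre of its underside. Leave alone
- bottle: Loose white plastic reagent bottle with a grey cap, 60 mm in diameter, 120 mm tall, on the table left of the dock. Origin at the centre of its underside. Leave alone
- jar: Loose amber glass jar with a white lid, 64 mm in diameter, 75 mm tall, on the table right of the dock. Origin at the centre of its underside. Leave alone

How it is judged:
By the outcome, as a careful person would: the job done as asked, in the order asked, and still so for the second after the job is handed in, with the robot touching nothing.
It also fails if it takes over 72 s, if anything falls off the work surface, if the arm or the gripper's body presses on something with over 40 N, if the wrist force passes 120 N, or if a joint passes its speed limit or range.

## Working session

There is one attempt and no reset: what is moved stays moved. The work goes in short steps, Python scripts to look and compute and a tool call to move; the robot and the scene stay as the last step left them, time stands still between calls to the robot, and variables do not carry over. Pictures are saved under pics/ and viewed, and the job is handed in when it is done.

Besides the shell and the picture viewer there is one more tool, called after "Emit:" in YAML: its name, and indented under it one key for each argument. jog_arm: Moves the arm, as the interface text tells. Scaled input: -1 to 1 covers 0.4 m each way for a shift and 180 degrees each way for a turn. Its arguments: {"type":"object","properties":{"moves":{"type":"array","items":{"type":"array","items":{"type":"array","items":{"type":"number","minimum":-1,"maximum":1}}}},"squeeze":{"type":"number"}},"required":["moves"]}

```bash
mkdir -p pics; ls; cat > h.py <<'E'
from rig import *
import numpy as np, cv2
def save(n,f):
    s=snapshot(n); cv2.imwrite('pics/'+f,cv2.cvtColor(s['frame'],cv2.COLOR_RGB2BGR)); return s
E
python3 - <<'E'
from h import *
print(observe())
for n in ('scene','top'):
    s=save(n,n+'1.png'); print(n,s['fx'],s['cx'],s['cy'],np.round(s['cam_to_world'],3).tolist())
    for t in ('dock','lead','tail','pin','rack','bottle','jar','release'):
        print(t,[(np.round(r['position'],4).tolist(),round(r['score'],2)) for r in recognise(t,n)])
E
```

```text
pics
{'t': 0.0, 'joints': array([-6.70310179e+01,  1.51691869e+01,  9.19804945e+01, -1.01376849e-03,
        7.29780779e+01, -2.11340360e+00]), 'joint_vel': array([-0.02726823, -0.02885725,  0.02882606, -0.02743959,  0.06233703,
       -0.05632893]), 'joint_efforts': array([ 9.85434817e-04, -5.02109706e+01, -3.56875670e+01,  7.26523669e-02,
        2.93183851e-02, -1.69938053e-04]), 'tool_pos': array([ 0.28587067, -0.61069076,  0.23739484]), 'ee_rot': array([[-8.85724958e-04,  4.23924727e-01, -9.05696992e-01],
       [ 2.04642712e-03, -9.05694682e-01, -4.23925648e-01],
       [-9.99997514e-01, -2.22892441e-03, -6.53346736e-05]]), 'contact_force': array([-0.17364784,  0.24279676,  0.48019652]), 'ft_torque': array([-0.06132853, -0.03759941, -0.04852346]), 'grip_width': 0.08804776568986125}
scene 488.75595991525677 324.8472436693317 245.0857750169582 [[-0.851, 0.431, -0.3, 0.909], [0.525, 0.709, -0.471, 0.604], [0.009, -0.558, -0.83, 1.089], [0.0, 0.0, 0.0, 1.0]]
dock [([0.5621, 0.0597, 0.0097], 0.78), ([0.4907, -0.0023, 0.0477], 0.34)]
lead [([0.4838, 0.1802, 0.0639], 0.77), ([0.5619, 
[... 202 characters left out ...]
 0.0733], 0.79), ([0.4872, 0.1795, 0.0625], 0.31)]
jar [([0.5709, -0.4571, 0.0558], 0.56), ([0.5626, 0.0581, 0.0119], 0.33)]
release [([0.4884, -0.0018, 0.0489], 0.57)]
top 588.4344288106525 319.8394845392149 234.4158410949351 [[0.013, -0.993, 0.117, 0.39], [-1.0, -0.011, 0.015, -0.008], [-0.014, -0.117, -0.993, 1.379], [0.0, 0.0, 0.0, 1.0]]
dock [([0.5725, 0.0206, 0.0124], 0.9)]
lead [([0.4713, 0.1681, 0.0638], 0.59), ([0.5664, 0.0223, 0.0113], 0.42)]
tail [([0.4969, -0.1968, 0.0759], 0.7)]
pin []
rack [([0.5928, -0.0546, 0.0834], 0.74), ([0.5665, 0.023, 0.0128], 0.5)]
bottle [([0.5168, 0.4731, 0.0809], 0.7)]
jar [([0.5563, -0.4618, 0.0791], 0.77)]
release [([0.4894, 0.0006, 0.0497], 0.68)]
```

View pics/scene1.png

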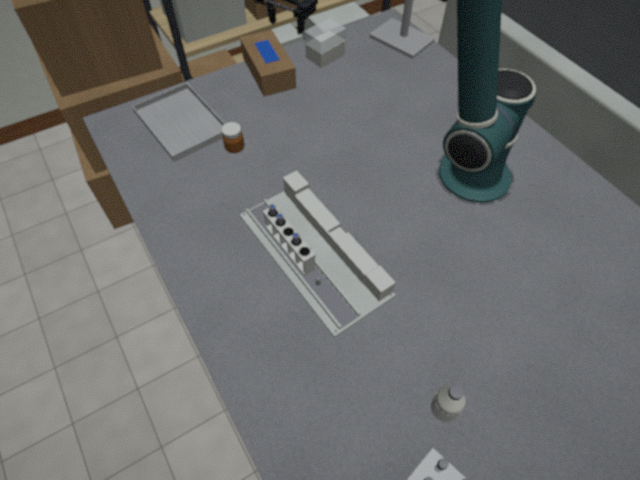

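View pics/top1.png

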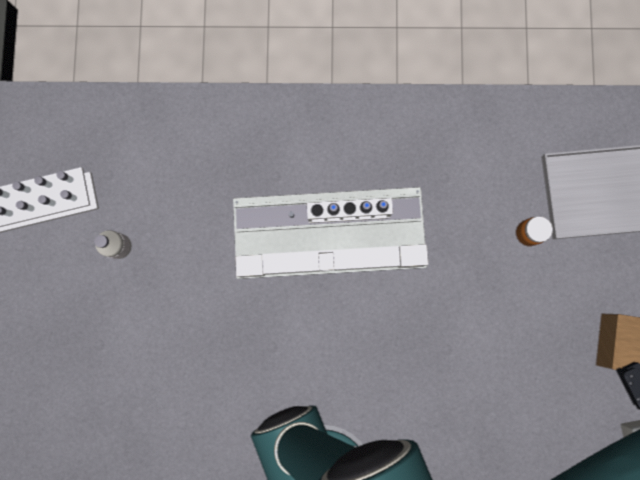

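```bash
python3 - <<'E'
import cv2
a=cv2.imread('pics/top1.png')[175:290,225:440]
cv2.imwrite('pics/top1c.png',cv2.resize(a,None,fx=3.7,fy=3.7,interpolation=cv2.INTER_CUBIC))
a=cv2.imread('pics/scene1.png')[160:340,230:410]
cv2.imwrite('pics/scene1c.png',cv2.resize(a,None,fx=3.3,fy=3.3,interpolation=cv2.INTER_CUBIC))
E
```

```text
(no output)
```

View pics/top1c.png

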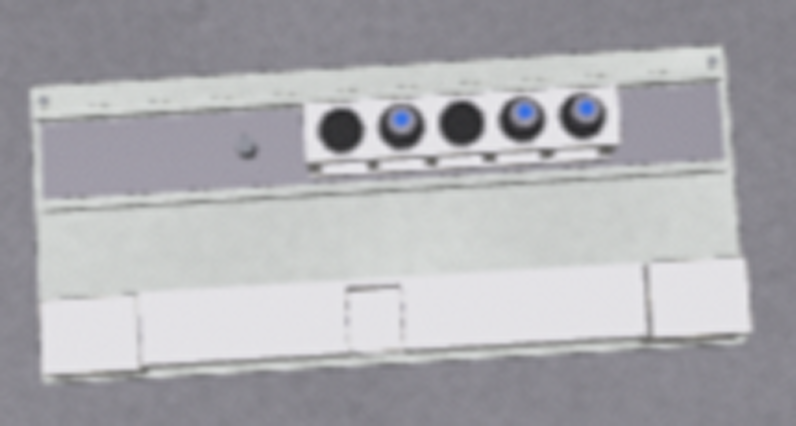

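View pics/scene1c.png

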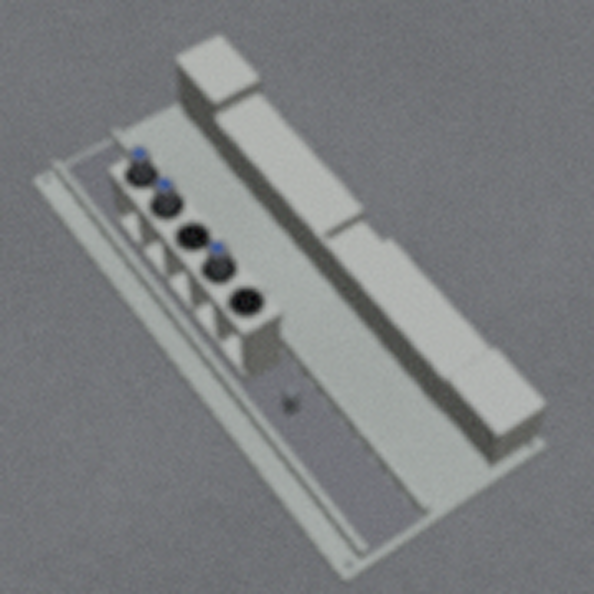

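```bash
cat > fit.py <<'E'
from h import *
from scipy.optimize import least_squares
T=[((.165,.222,.01),(31,88)),((.165,-.222,.01),(722,46)),((-.025,.222,.01),(43,382)),((-.025,-.222,.01),(750,342)),
((.023,.214,.063),(40,300)),((.023,.154,.063),(137,294)),((.023,-.214,.078),(745,258)),((-.023,-.214,.078),(751,333)),((.023,-.154,.078),(645,264))]
S=[((.165,.222,.01),(347,578)),((.165,-.222,.01),(36,178)),((-.025,.222,.01),(543,443)),((.023,-.214,.078),(178,62)),((-.023,-.214,.078),(220,36)),((-.023,-.154,.078),(260,76)),((.023,-.154,.078),(218,105)),
((.023,.214,.063),(490,437)),((-.023,.214,.063),(545,403)),((-.023,.154,.063),(492,348)),((.023,.154,.063),(447,382))]
tp=[(np.array(a),np.array(b)/3.7+(225,175)) for a,b in T]
sp=[(np.array(a),np.array(b)/3.3+(230,160)) for a,b in S]
def ray(s,p):
    C=s['cam_to_world']; d=C[:3,:3]@np.array([(p[0]-s['cx'])/s['fx'],(p[1]-s['cy'])/s['fy'],1]); return C[:3,3],d
def atz(s,p,z):
    o,d=ray(s,p); return (o+d*(z-o[2])/d[2])[:2]
def dock2w(q,P):
    c,sn=np.cos(q[2]),np.sin(q[2]); return np.array([q[0]+c*P[0]-sn*P[1],q[1]+sn*P[0]+c*P[1]])
def fit(groups):
    f=lambda q:np.concatenate([dock2w(q,P)-atz(s,p,P[2]) for s,g in groups for P,p in g])
    return least_squares(f,[.48,0,.07],loss='soft_l1',f_scale=.004),f
if __name__=='__main__':
    st,ss=snapshot('top'),snapshot('scene')
    for n,g in (('top',[(st,tp)]),('scene',[(ss,sp)]),('both',[(st,tp),(ss,sp)])):
        r,f=fit(g); print(n,np.round(r.x,4),np.degrees(r.x[2]).round(2)); print((f(r.x).reshape(-1,2)*1000).round(1).tolist())
        q=r.x
    for p in [(347,320),(403,315)]:
        w=atz(st,np.array(p)/3.7+(225,175),.06); 
        qt=fit([(st,tp)])[0].x; d=w-qt[:2]; c,s=np.cos(qt[2]),np.sin(qt[2]); print('notch edge',w,'dock',c*d[0]+s*d[1],-s*d[0]+c*d[1])
    for p in [(362,212),(386,240),(330,235)]:
        qt=fit([(ss,sp)])[0].x
        w=atz(ss,np.array(p)/3.3+(230,160),.06); d=w-qt[:2]; c,s=np.cos(qt[2]),np.sin(qt[2]);print('scene notch',w,c*d[0]+s*d[1],-s*d[0]+c*d[1])
E
python3 fit.py
```

```text
top [ 0.4855 -0.0136  0.0696] 3.99
[[1.0, 0.8], [0.2, -1.3], [-1.1, 0.8], [-0.7, 1.6], [-0.2, 1.1], [-0.3, 0.2], [0.7, -1.0], [-0.3, -1.1], [0.8, -1.0]]
scene [ 0.4868 -0.0086  0.0649] 3.72
[[4.3, 0.8], [3.0, -1.1], [-0.2, 3.6], [-0.3, -6.0], [-1.9, -1.9], [0.4, 2.4], [1.1, -3.6], [-4.2, 3.1], [0.5, 2.2], [-1.5, 1.1], [-0.9, -2.7]]
both [ 0.4862 -0.0111  0.0667] 3.82
[[2.3, 2.9], [0.3, 0.7], [0.2, 3.4], [-0.6, 4.1], [1.1, 3.6], [0.8, 2.6], [0.7, 1.4], [-0.2, 1.5], [1.0, 1.4], [3.3, -1.5], [2.8, -3.3], [-1.2, 1.0], [-0.5, -8.4], [-2.1, -4.4], [0.0, -0.1], [0.8, -6.1], [-5.2, 0.6], [-0.5, -0.4], [-2.4, -1.5], [-1.8, -5.2]]
notch edge [0.48398949 0.01380543] dock 0.00038353724827535404 0.02744600488903739
notch edge [ 0.48742302 -0.02013681] dock 0.0014491136986010769 -0.006652808754641539
scene notch [ 0.46901952 -0.01585696] -0.01822864464655734 -0.00613437961024102
scene notch [0.46763905 0.01680982] -0.017486570759437176 0.026553138958477197
scene notch [ 0.50254865 -0.01004361] 0.015607032806608924 -0.002508871128124036
```

Emit:
jog_arm:
  moves:
    - [[0.46,0.96,0,0.383,-1],[0.46,0.96,0,0.383,-1],[0.46,0.96,0,0.383,-1],[0.46,0.96,0,0.383,-1],[0.46,0.96,0,0.383,-1],[0.46,0.96,0,0.383,-1],[0.46,0.96,0,0.383,-1],[0.46,0.96,0,0.383,-1],[0.46,0.96,0,0.383,-1],[0.46,0.96,0,0.383,-1],[0.46,0.96,0,0.383,-1],[0.46,0.96,0,0.383,-1],[0.46,0.96,0,0.383,-1],[0.46,0.96,0,0.383,-1]]
  squeeze: 20

```text
t: 2.17
tool_pos: [0.4698, -0.2284, 0.2388]
ee_rot: [[-0.0, 0.998, 0.069], [-0.001, 0.069, -0.998], [-1.0, -0.0, 0.001]]
contact_force: [-0.5, -0.1, 0.2]
grip_width: 0.0009
```

Emit:
jog_arm:
  moves:
    - [[0.02,0.57,0.1,0,-1],[0.02,0.57,0.1,0,-1],[0.02,0.57,0.1,0,-1],[0.02,0.57,0.1,0,-1],[0.02,0.57,0.1,0,-1],[0.02,0.57,0.1,0,-1],[0.02,0.57,0.1,0,-1],[0.02,0.57,0.1,0,-1],[0.02,0.57,0.1,0,-1]]

```text
t: 2.92
tool_pos: [0.4778, -0.0022, 0.2785]
ee_rot: [[-0.001, 0.998, 0.067], [-0.002, 0.067, -0.998], [-1.0, -0.001, 0.002]]
contact_force: [1.2, -0.4, -1.0]
grip_width: 0.0006
```

```bash
python3 - <<'E'
from h import *
s=save('wrist','wrist1.png'); print(s['fx'],s['cx'],s['cy'],np.round(s['cam_to_world'],3).tolist())
o=observe(); print(o['t'],o['tool_pos'],o['contact_force'])
for t in ('release','lead','tail'):
    print(t,[(np.round(r['position'],4).tolist(),round(r['score'],2)) for r in recognise(t,'wrist')])
E
```

```text
426.4072415558568 321.42503367660845 240.80061386642575 [[0.998, 0.064, 0.021, 0.472], [0.068, -0.945, -0.32, 0.081], [-0.0, 0.32, -0.947, 0.425], [0.0, 0.0, 0.0, 1.0]]
2.9667 [ 0.47765166 -0.0023557   0.27830712] [0.42134868 0.25555773 0.44774429]
release [([0.4911, 0.0009, 0.0523], 0.92)]
lead [([0.4768, 0.142, 0.0635], 0.74)]
tail [([0.493, -0.1778, 0.0776], 0.51)]
```

View pics/wrist1.png

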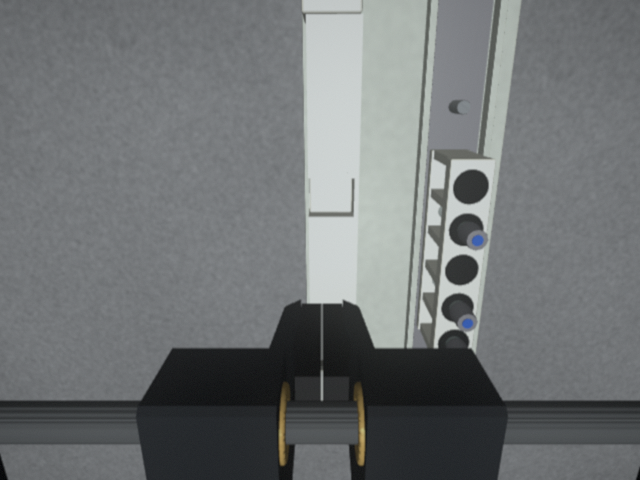

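```bash
python3 - <<'E'
import cv2
a=cv2.imread('pics/wrist1.png')[0:300,240:420]
cv2.imwrite('pics/wrist1c.png',cv2.resize(a[150:240],None,fx=4,fy=4,interpolation=cv2.INTER_CUBIC))
E
python3 - <<'E'
import sys; sys.path.insert(0,'.')
from h import *; from fit import atz
s=snapshot('wrist')
for n,p,z in [('lead in -x',(302,13),.063),('lead in +x',(362,13),.063),('notch -y wall L',(308,213),.06),('notch -y wall R',(353,213),.06),('notch+y R',(354,179),.06),('notch +y L',(309,179),.06)]:
    print(n,atz(s,p,z).round(4))
E
```

```text
lead in -x [0.4533 0.1402]
lead in +x [0.4986 0.1433]
notch -y wall L [ 0.4666 -0.0166]
notch -y wall R [ 0.5063 -0.0139]
notch+y R [0.5044 0.0162]
notch +y L [0.4658 0.0136]
```

View pics/wrist1c.png

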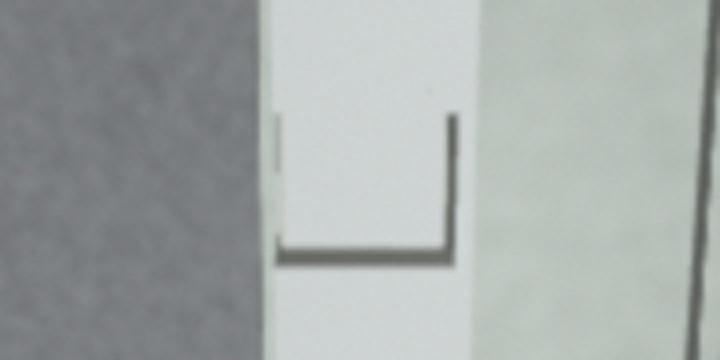

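Emit:
jog_arm:
  moves:
    - [[-0.019,0.418,-0.1,0,-1],[-0.019,0.418,-0.2,0,-1],[-0.019,0.418,-0.3,0,-1],[-0.019,0.418,-0.4,0,-1],[-0.019,0.418,-0.48,0,-1],[-0.019,0.418,-0.48,0,-1],[-0.019,0.418,-0.48,0,-1],[-0.019,0.418,-0.48,0,-1],[-0.019,0.418,-0.48,0,-1]]

```text
t: 3.92
tool_pos: [0.4691, 0.1648, 0.0852]
ee_rot: [[-0.004, 0.998, 0.067], [-0.002, 0.067, -0.998], [-1.0, -0.004, 0.002]]
contact_force: [1.1, 0.6, 0.4]
grip_width: 0.0002
```

```bash
python3 - <<'E'
from h import *
s=save('wrist','wrist2.png')
o=observe(); print(o['t'],o['tool_pos'],o['contact_force'])
E
```

```text
3.9667 [0.47073508 0.16501609 0.08699528] [ 0.54426768  0.02868309 -0.31766608]
```

View pics/wrist2.png

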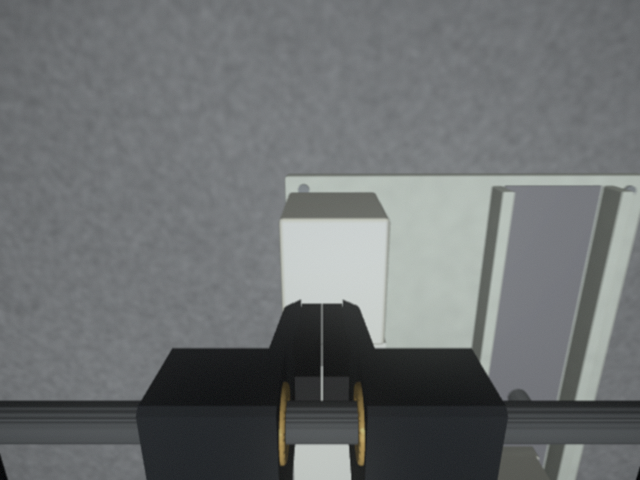

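Emit:
jog_arm:
  moves:
    - [[0,0,-0.02,0,-1],[0,0,-0.035,0,-1],[0,0,-0.045,0,-1],[0,0,-0.0475,0,-1],[0,0,-0.05,0,-1],[0,0,-0.0525,0,-1]]

```text
t: 4.47
tool_pos: [0.471, 0.1649, 0.0662]
ee_rot: [[-0.0, 0.998, 0.066], [-0.001, 0.066, -0.998], [-1.0, -0.0, 0.001]]
contact_force: [0.2, -0.8, 1.3]
grip_width: 0.0003
```

Emit:
jog_arm:
  moves:
    - [[0,0,-0.002,0,-1],[0,0,-0.004,0,-1],[0,0,-0.006,0,-1],[0,0,-0.008,0,-1]]

```text
t: 4.8
tool_pos: [0.4711, 0.165, 0.0634]
ee_rot: [[0.0, 0.998, 0.066], [-0.001, 0.066, -0.998], [-1.0, -0.0, 0.001]]
contact_force: [-3.1, -1.8, 11.6]
grip_width: 0.0005
```

Emit:
jog_arm:
  moves:
    - [[0.001,-0.01,-0.0005,0,-1],[0.001,-0.02,-0.0005,0,-1],[0.002,-0.03,-0.0005,0,-1],[0.003,-0.04,-0.0005,0,-1],[0.003,-0.05,-0.0005,0,-1],[0.004,-0.06,-0.0005,0,-1],[0.005,-0.07,-0.0005,0,-1],[0.005,-0.08,-0.0005,0,-1],[0.006,-0.09,-0.0005,0,-1],[0.006,-0.09,-0.003,0,-1],[0.006,-0.09,-0.005,0,-1]]

```text
t: 5.72
tool_pos: [0.473, 0.1284, 0.0609]
ee_rot: [[-0.001, 0.998, 0.066], [-0.002, 0.066, -0.998], [-1.0, -0.001, 0.001]]
contact_force: [-0.0, 0.1, 0.1]
grip_width: 0.0001
```

Off the lead, just above the rail; lower until contact.

Emit:
jog_arm:
  moves:
    - [[0,0,-0.002,0,-1],[0,0,-0.004,0,-1],[0,0,-0.004,0,-1]]

```text
t: 5.97
tool_pos: [0.473, 0.1284, 0.0604]
ee_rot: [[-0.002, 0.998, 0.066], [-0.002, 0.066, -0.998], [-1.0, -0.002, 0.002]]
contact_force: [-4.2, -1.3, 10.5]
grip_width: 0.0005
```

Emit:
jog_arm:
  moves:
    - [[0.001,-0.01,-0.0015,0,-1],[0.001,-0.02,-0.0015,0,-1],[0.002,-0.03,-0.0015,0,-1],[0.003,-0.04,-0.0015,0,-1],[0.003,-0.05,-0.0015,0,-1],[0.004,-0.06,-0.0015,0,-1],[0.005,-0.07,-0.0015,0,-1],[0.005,-0.08,-0.0015,0,-1]]

```text
t: 6.63
tool_pos: [0.4759, 0.0968, 0.0604]
ee_rot: [[-0.0, 0.998, 0.066], [-0.0, 0.066, -0.998], [-1.0, -0.0, 0.0]]
contact_force: [0.1, 4.1, 4.7]
grip_width: 0.0006
```

Emit:
jog_arm:
  moves:
    - [[0.001,-0.01,-0.002,0,-1],[0.001,-0.02,-0.002,0,-1],[0.002,-0.03,-0.002,0,-1],[0.003,-0.04,-0.002,0,-1],[0.003,-0.05,-0.002,0,-1],[0.004,-0.06,-0.002,0,-1],[0.005,-0.07,-0.002,0,-1],[0.005,-0.08,-0.002,0,-1]]

```text
t: 7.3
tool_pos: [0.4789, 0.0654, 0.0604]
ee_rot: [[0.002, 0.998, 0.065], [0.001, 0.065, -0.998], [-1.0, 0.002, -0.001]]
contact_force: [-0.1, 4.3, 6.3]
grip_width: 0.0006
```

Emit:
jog_arm:
  moves:
    - [[0,-0.01,-0.002,0,-1],[0,-0.02,-0.002,0,-1],[0,-0.03,-0.002,0,-1],[0,-0.04,-0.002,0,-1],[0,-0.05,-0.002,0,-1],[0,-0.06,-0.002,0,-1],[0,-0.07,-0.002,0,-1],[0,-0.08,-0.002,0,-1]]

```text
t: 7.97
tool_pos: [0.4799, 0.0339, 0.0604]
ee_rot: [[0.004, 0.998, 0.064], [0.003, 0.064, -0.998], [-1.0, 0.004, -0.002]]
contact_force: [-0.2, 5.0, 6.5]
grip_width: 0.0005
```

Emit:
jog_arm:
  moves:
    - [[0,-0.01,-0.002,0,-1],[0,-0.02,-0.002,0,-1],[0,-0.03,-0.002,0,-1],[0,-0.04,-0.002,0,-1],[0,-0.05,-0.002,0,-1],[0,-0.055,-0.002,0,-1]]

```text
t: 8.47
tool_pos: [0.4808, 0.0122, 0.0603]
ee_rot: [[0.005, 0.998, 0.063], [0.004, 0.063, -0.998], [-1.0, 0.006, -0.004]]
contact_force: [0.2, 6.0, 6.2]
grip_width: 0.0002
```

Emit:
jog_arm:
  moves:
    - [[0,-0.005,-0.002,0,-1],[0,-0.01,-0.002,0,-1],[0,-0.015,-0.002,0,-1]]

```text
t: 8.72
tool_pos: [0.4814, 0.0067, 0.0602]
ee_rot: [[0.007, 0.998, 0.063], [0.006, 0.063, -0.998], [-1.0, 0.007, -0.005]]
contact_force: [0.3, 3.6, 3.3]
grip_width: 0.0005
```

Emit:
jog_arm:
  moves:
    - [[0,-0.005,-0.0025,0,-1],[0,-0.01,-0.0025,0,-1],[0,-0.01,-0.0025,0,-1]]

```text
t: 8.97
tool_pos: [0.4806, 0.0021, 0.0585]
ee_rot: [[0.005, 0.998, 0.063], [0.005, 0.063, -0.998], [-1.0, 0.005, -0.005]]
contact_force: [-0.2, 0.4, 0.5]
grip_width: 0.001
```

Emit:
jog_arm:
  moves:
    - [[0,-0.008,0,0,-1],[0,-0.008,-0.005,0,-1],[0,-0.008,-0.01,0,-1],[0,-0.008,-0.015,0,-1],[0,-0.008,-0.02,0,-1],[0,-0.008,-0.02,0,-1]]

```text
t: 9.47
tool_pos: [0.4802, -0.001, 0.0498]
ee_rot: [[0.004, 0.998, 0.063], [0.005, 0.063, -0.998], [-1.0, 0.004, -0.005]]
contact_force: [-0.1, 0.1, -0.4]
grip_width: 0.0007
```

In the notch, no side contact. Press down 8 mm.

Emit:
jog_arm:
  moves:
    - [[0,0,-0.0025,0,-1],[0,0,-0.005,0,-1],[0,0,-0.0075,0,-1],[0,0,-0.01,0,-1],[0,0,-0.0125,0,-1],[0,0,-0.015,0,-1],[0,0,-0.0175,0,-1],[0,0,-0.0195,0,-1]]

```text
t: 10.13
tool_pos: [0.4802, -0.001, 0.042]
ee_rot: [[0.004, 0.998, 0.063], [0.005, 0.063, -0.998], [-1.0, 0.005, -0.005]]
contact_force: [-2.1, 0.6, 3.0]
grip_width: 0.0006
```

Emit:
jog_arm:
  moves:
    - [[0,0,-0.0025,0,-1],[0,0,-0.004,0,-1],[0,0,-0.0055,0,-1],[0,0,-0.0055,0,-1]]

```text
t: 10.47
tool_pos: [0.4802, -0.001, 0.0404]
ee_rot: [[0.004, 0.998, 0.063], [0.005, 0.063, -0.998], [-1.0, 0.004, -0.005]]
contact_force: [-3.4, -0.0, 7.8]
grip_width: -0.0
```

Emit:
jog_arm:
  moves:
    - [[0,0,-0.001,0,-1],[0,0,-0.002,0,-1],[0,0,-0.003,0,-1],[0,0,-0.003,0,-1]]

```text
t: 10.8
tool_pos: [0.4803, -0.001, 0.0403]
ee_rot: [[0.003, 0.998, 0.063], [0.005, 0.063, -0.998], [-1.0, 0.004, -0.005]]
contact_force: [-5.3, 0.5, 13.0]
grip_width: 0.0001
```

Emit:
jog_arm:
  moves:
    - [[0,0,0.01,0,-1],[0,0,0.03,0,-1],[0,0,0.06,0,-1],[0,0,0.12,0,-1],[0,0,0.2,0,-1],[0,0,0.3,0,-1],[0,0,0.4,0,-1],[0,0,0.5,0,-1],[0,-0.1,0.5,0,-1],[0,-0.1,0.5,0,-1]]

```text
t: 11.63
tool_pos: [0.4828, -0.0451, 0.2447]
ee_rot: [[0.012, 0.998, 0.062], [0.0, 0.062, -0.998], [-1.0, 0.012, 0.0]]
contact_force: [0.9, -0.5, -0.7]
grip_width: 0.0006
```

```bash
python3 - <<'E'
from h import *
s=save('wrist','wrist3.png')
save('scene','scene3.png')
o=observe(); print(o['t'],o['tool_pos'],o['contact_force'])
for t in ('release','pin','rack'):
    for c in('wrist','scene'): print(t,c,[(np.round(r['position'],4).tolist(),round(r['score'],2)) for r in recognise(t,c)])
a=cv2.imread('pics/scene3.png')[160:340,230:410]
cv2.imwrite('pics/scene3c.png',cv2.resize(a,None,fx=3.3,fy=3.3,interpolation=cv2.INTER_CUBIC))
E
```

```text
11.7333 [ 0.48031365 -0.04184541  0.24078808] [-0.63916452  0.90412194 -0.42465077]
release wrist [([0.4888, -0.0001, 0.0421], 0.92)]
release scene []
pin wrist [([0.5906, 0.0819, 0.0238], 0.61)]
pin scene []
rack wrist [([0.5984, -0.0413, 0.0838], 0.85)]
rack scene [([0.6125, -0.0319, 0.0803], 0.86)]
```

View pics/wrist3.png

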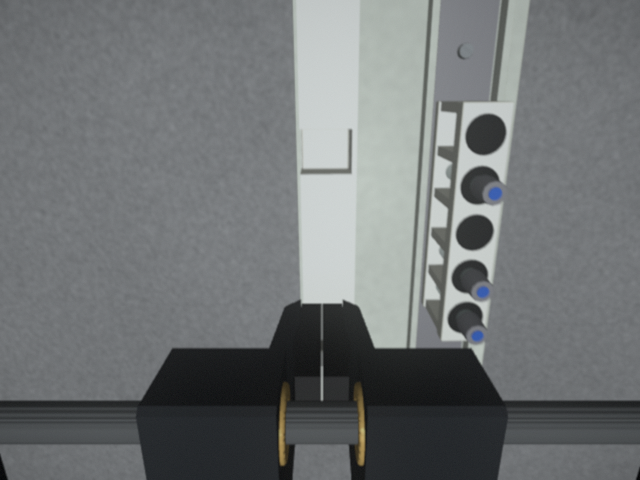

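View pics/scene3c.png

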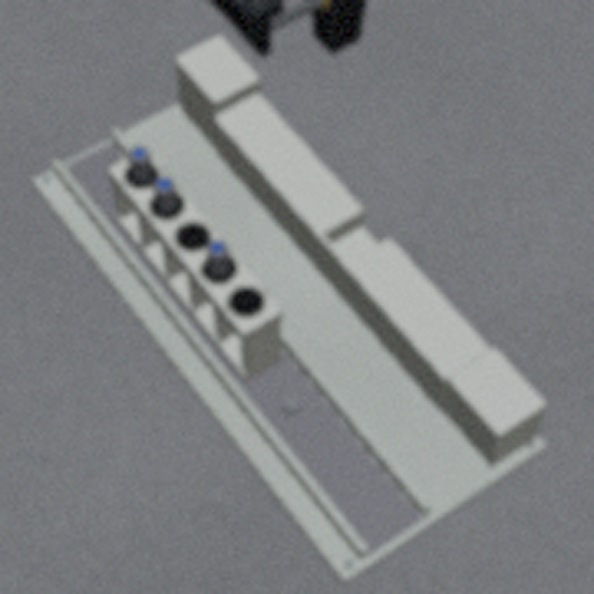

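```bash
python3 - <<'E'
from h import *
for t in ('bottle','jar'):
    snapshot('top'); print(t,[(np.round(r['position'],4).tolist(),round(r['score'],2)) for r in recognise(t,'top')])
print(close_job())
E
```

```text
bottle [([0.5163, 0.4769, 0.0816], 0.7)]
jar [([0.5553, -0.4615, 0.0769], 0.94), ([0.6038, -0.1161, 0.0824], 0.19)]
the job is handed in; nothing more can be done
None
```

The lane is unlocked: the release pad is fully down and the stop pin has sunk. I handed the job in about 12 s into the run.

**What I did:** I touched the shut fingertips to the lead-in block at the dock's +y end and felt a firm contact of about 12 N. I then slid along the rail top with roughly 3–10 N of contact until the tips dropped into the notch near y ≈ 0. There I pressed the pad down until it stopped (tips 20 mm below the rail top, 13 N), and lifted the hand clear.

**Last checks:**
- **Pad and pin:** The wrist camera puts the pad about 10 mm lower than before, close to the 8 mm it should travel. The pin now shows as a low disc in the lane in the wrist and scene pictures.
- **Rack, bottle and jar:** They are where they were, within the networks' error (largest change about 4 mm, the bottle). The rack comparison is from the scene camera.
- **Hand:** It was about 0.24 m above the table and touching nothing.

**Disagreements:** The scene and top cameras differed by 12–20 mm on some network positions. I therefore fitted the dock from its corners and checked it with the wrist camera, and the contact heights agreed with that fit. In the last picture the network did not find the pin or the pad from the scene camera, so for that view I judged the pin by eye.

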